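# Start the mist fan: open the rising-stem valve, ease it back, switch on

## Robot

A 6-joint arm with a two-finger parallel gripper is mounted at the origin on the work surface. World frame = base frame: x ahead of the robot, y to its left, z up, the work surface at z = 0. Lengths are in m, angles in degrees, forces in N, time in s.
With the tool pointing down it reaches from about 0.375 to 0.9 m from the base axis. Payload 3.1 kg.
Tool frame: the origin (TCP) lies at the very end of the fingers, on their centre line; the grasp point (between the pads) lies 19 mm behind it; z points along the fingers, x is the direction in which the jaws open and shut, and the axes are right-handed (so a half turn about z gives the same grasp; the last joint's range is limited). The gripper opens to 87 mm and grips with 3 to 60 N. Pads are 19 mm wide; open, the fingers measure 117 mm over their backs; the gripper's body (75 mm by 190 mm) begins 51 mm behind the grasp point.
Start: joints at [65.46, 30.224, 82.088, -0, 67.689, -10.227], TCP at [0.154, 0.606, 0.223] pointing down, gripper open.
Joint ranges: [-176.69, 176.69], [-43.24, 126.21], [12.49, 139.97], [-82, 262], [0, 151.66], [-163.58, 163.58]. Speed limits (degrees/s): [159.86, 159.86, 180, 180, 180, 180].

## Interface

Orientations are given as a 3x3 rotation matrix whose columns are the frame's x, y, z axes.
In Python, from rig import bot gives the robot as it stands.
- The arm moves only by the tool arm_command, never from a script. Its argument "plan" is a list of rows, each an object of numbers: "claw": the opening, from 0 (shut) to 1 (fully open); "dx", "dy", "dz": the shift along the tool's x, y, z in cm; "twist": the turn about the tool's z in degrees. A call has 1 to 8 rows; each row is the pose to reach, as a shift and turn from the pose measured when the call began, along the tool's axes at that moment; what a row does not reach only later rows make up. A row lasts 1/12 s, in which the tool goes at most 41.7 mm and 7.16 degrees, less where a joint would pass 70% of its speed; a pose out of reach is approached as far as the arm can. A call with a gripper value outside its range is refused whole. The fingers move at their own pace and stop on an object; the grip force is fixed at half the most. Time passes only in rows, so rows that repeat a pose let the fingers close. It gives the time, the measured TCP pose, the force and the opening at its end, in the units of the state.
- bot.read_state(): the state, without advancing time (a new reading comes with each control period).
- bot.capture(name): name is "side" or "top"; returns the picture (420x560x3 uint8, red, green, blue); there is no depth.
- bot.calibration(name): a dict with "intrinsics" (3x3 intrinsics, pixels), "k1" (the pictures are not rectified: a ray, as slopes to the right and down, at radius r is drawn at 1 + k1 r^2 times it, then the intrinsics apply), "rvec" (rotation vector, rad) and "tvec" (3), from world to camera coordinates, as OpenCV has them. Camera axes: x right, y down, z forward; pixel columns grow to the right and rows downward; lengths in m; the calibration is good to about 2 mm. A picture is of the moment at which its call begins. calibration takes no time and is no camera call.
- bot.hand_in(): hands the job in, once; it reports no verdict.
The state is a dict: "time_s": time; "joint_positions": joint angles; "qvel": joint speeds; "tau": joint torques, N m; "position": TCP position; "tcp_rot": TCP orientation; "force": force on the tool from outside, world axes, zero at the start; "moment": the same for the moment, N m; "opening": opening from 0.0 (shut) to 1.0 (fully open).
Only numpy, scipy, OpenCV 4.12 (cv2) and the standard library are available. Lean on these libraries where they do the work, as an engineer would, in place of code of your own. Each camera call takes 0.05 s, during which the arm holds its last target.

## Task

Start the mist fan: turn the green handwheel of the brass mist valve anticlockwise until it comes up snug against its open stop, letting your hand rise with the stem and not forcing the wheel, then ease it back about a quarter turn so that it cannot seize. Then flip the red-tipped toggle on the fan's base over to on (away from the robot). Leave the other things on the table where they are.

Things in the scene. Friction and masses are not known exactly. Their poses are not given: they have to be found in the camera images.
- valve: Mist valve, fixed to the table: aluminium base plate 150 x 100 x 12 mm carrying a brass globe valve body (widest 54 mm across, two copper pipes at its sides along its y) whose neck, 22 mm across, ends 88 mm above the table; a vertical 10 mm steel stem rises out of the neck, with the green handwheel on top. Origin on the table under the wheel's axis, z up.
- wheel_mid (a point): Point on the vertical axis of the green round handwheel, at mid-height of its rim, 115 to 125 mm above the table. The rim is 66 mm across, 14 mm high (6 mm below to 8 mm above this point) and smooth: it may be gripped across any diameter from above; nothing but the valve's neck is beneath it. The point rides up and down with the stem but does not turn.
- neck_top (a point): Top of the valve's neck, on the wheel's axis, fixed. Seen from above, anticlockwise opens: wheel and stem rise together, 15 mm a turn (2.39 mm per rad); clockwise lowers them. The valve starts 0.3 to 0.6 turn short of its open stop, a hard one, to be found by feel. Turning takes about 0.1 to 0.2 N m; the screw stays where it is left.
- wheel (a joint): Twist of the wheel's rim against its hub in a rubber bush, rad, positive anticlockwise from above; springs back to 0. 6 N m per rad, so it tells the torque: about 0.02 to 0.03 while the screw runs; at the open stop 0.06 (0.36 N m) or more is snug; 0.20 (1.2 N m) either way strains the valve and must not be exceeded.
- bush (a joint): Give of the wheel along its stem in the same rubber bush, m, positive upward, 6 N per mm; springs back when let go. More than 2.5 mm (15 N) up or down strains the stem and must not happen: a gripping hand has to rise or sink with the stem.
- fan: Small mist fan, fixed to the table: aluminium base 120 mm along its x (centred), 300 mm along its y (from 55 mm to its -y to 245 mm to its +y), 35 mm high; the round caged head, 150 mm across and facing -x, stands over the base 175 mm to the +y of the origin, its centre 205 mm up, its top 283 mm up. Origin on the table directly under the toggle's pivot; x is the way the toggle is flipped to switch on, roughly away from the robot.
- toggle (a joint): Angle of the fan's toggle, rad: 0 = off, leaning to the fan's -x (towards the robot); 0.9 = on, leaning to its +x. Its pivot is 37 mm above the table on the fan's z axis; it stays where it is left and needs about 2 N at the tip.
- toggle_tip (a point): Centre of the red ball, 15 mm across, at the end of the 36 mm long toggle; about 69 mm above the table at either end of its swing, 73 mm upright; it travels about 31 mm along the fan's x.
- pot: White ceramic pot with a succulent, 90 mm across, 130 mm high with the plant; origin under its centre. Leave alone.
- tumbler: Stainless steel tumbler with a black lid, 84 mm across, 175 mm high; origin under its centre. Leave alone.
- jar: Open clear glass jar, 76 mm across, 100 mm high; origin under its centre. Leave alone.
- trowel: Green plastic trowel lying flat, 315 mm long along its x, 64 mm wide, 26 mm high. Leave alone.
- clay_pot: Terracotta pot with a small succulent, 98 mm across, 115 mm high; origin under its centre. Leave alone.
- tin: Yellow tin, 73 mm across, 52 mm high; origin under its centre. Leave alone.
Not all that is in view belongs to the job. Leave any pink or purple look-alike of the valve alone.

How it is judged (in metres and radians):
On the way, in this order (a step that is already met when the one before it is completed fails the run):
1. the wheel is turned open until it is snug against its stop (z of wheel_mid in the frame of valve above 0.12392 m and value of joint wheel above 0.05 rad), for 0.1 s.
2. it is eased back about a quarter turn (z of wheel_mid in the frame of valve between 0.11902 and 0.12202 m), for 0.2 s.
3. the fan's toggle is flipped to on (value of joint toggle above 0.75 rad), for 0.2 s.
At the end, for the whole second after the job is handed in: The valve stands about a quarter turn short of its open stop (0.15 to 0.35 turn: stem 2.3 to 5.3 mm below its highest), after having been snug against it (rim twist over 0.05 rad for 0.1 s); the fan's toggle is on (over 0.75 rad) (all of step 2 and value of joint toggle above 0.75 rad); the robot touches nothing.
It fails at once if the wheel is twisted with more than 1.2 N m (value of joint wheel above 0.2 rad or value of joint wheel below -0.2 rad).
It fails at once if the wheel is pushed or pulled along its stem with more than 15 N (value of joint bush above 0.0025 m or value of joint bush below -0.0025 m).
It fails at once if another thing on the table is moved more than 30 mm or tipped over (distance of any of pot, tumbler, jar, clay_pot, tin, trowel from where it was at the start of the episode above 0.03 m or angle between any of pot, tumbler, jar, clay_pot, tin's own z axis and vertical above 0.5 rad).
It also fails if it takes over 72 s, if anything falls off the work surface, if the arm or the gripper's body presses on something with over 40 N, if the wrist force passes 120 N, or if a joint passes its speed limit or range.

## Working session

There is one attempt and no reset: what is moved stays moved. The work goes in short steps, Python scripts to look and compute and a tool call to move; the robot and the scene stay as the last step left them, time stands still between calls to the robot, and variables do not carry over. Pictures are saved under pics/ and viewed, and the job is handed in when it is done.

Besides the shell and the picture viewer there is one more tool, called after ">>>" by a JSON object that holds its "name" and its "arguments". arm_command: Moves the arm, as the interface text tells. Its arguments: {"type":"object","properties":{"plan":{"type":"array"}},"required":["plan"]}

```bash
ls; mkdir -p pics
python3 - <<'E'
from rig import bot
import cv2
print(bot.read_state())
for n in("side","top"):
    cv2.imwrite(f"pics/{n}0.png",bot.capture(n)[:,:,::-1]); print(bot.calibration(n))
E
```

```text
pics
{'time_s': 0.0, 'joint_positions': array([ 6.54596878e+01,  3.02785426e+01,  8.21569748e+01, -1.84759615e-03,
        6.76903153e+01, -1.02294381e+01]), 'qvel': array([-0.02465298, -0.00161936,  0.01216769,  0.03888577,  0.07254792,
        0.05965134]), 'tau': array([-3.18910897e-04, -4.40037417e+01, -1.76589525e+01,  6.33050082e-02,
        5.82530466e-02, -1.65989582e-04]), 'position': array([0.15417753, 0.60491516, 0.22157293]), 'tcp_rot': array([[ 2.47170064e-01,  9.68971711e-01, -8.85014024e-04],
       [ 9.68969693e-01, -2.47171385e-01, -2.01019942e-03],
       [-2.16657651e-03, -3.60690649e-04, -9.99997588e-01]]), 'force': array([-0.73736981,  0.32501143, -0.26213916]), 'moment': array([ 0.01218073, -0.04925882,  0.03656186]), 'opening': 1.0033053225333064}
{'intrinsics': array([[536.30993742,   0.        , 281.37621836],
       [  0.        , 536.30993742, 207.70331985],
       [  0.        ,   0.        ,   1.        ]]), 'k1': -0.07563749242620783, 'rvec': array([ 2.21358437, -0.62206726,  0.30031327]), 'tvec': array([-0.35630586,  0.26077892,  1.66608263])}
{'intrinsics': array([[542.00571011,   0.        , 278.76000514],
       [  0.        , 542.00571011, 198.52416491],
       [  0.        ,   0.        ,   1.        ]]), 'k1': -0.11265363289768722, 'rvec': array([ 2.1416178 , -2.13949818,  0.17279908]), 'tvec': array([0.05699936, 0.48547766, 1.8003809 ])}
```

View pics/side0.png

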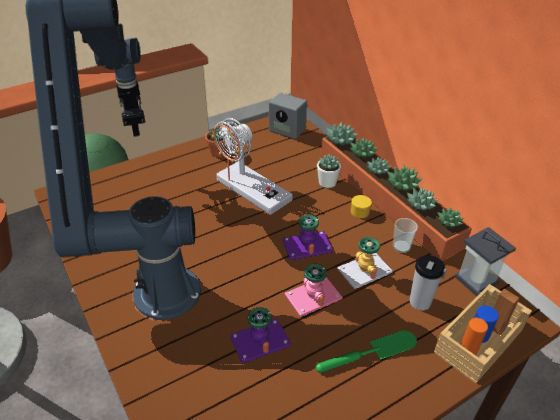

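View pics/top0.png

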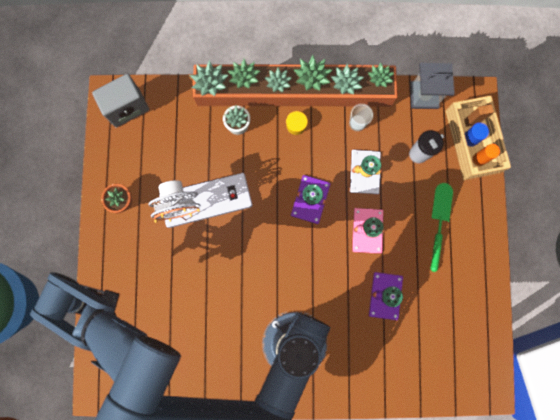

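Four green-wheeled valves are in view. In the top picture they are purple (313,194), brass on a bare aluminium plate (371,165), pink (373,227) and purple (392,297). The brass one fits the description; in the side picture it is at (369,245). I'll confirm it in a crop and measure.

```bash
cat > h.py <<'E'
import numpy as np,cv2
from rig import bot
class C:
    def __init__(s,n):
        c=bot.calibration(n);s.K=np.array(c["intrinsics"]);s.k=c["k1"];s.R=cv2.Rodrigues(np.array(c["rvec"]))[0];s.t=np.array(c["tvec"]);s.o=-s.R.T@s.t
        s.D=np.array([s.k,0,0,0,0.])
    def ray(s,p):
        u=cv2.undistortPoints(np.array([[p]],float),s.K,s.D)[0,0]
        d=s.R.T@np.array([u[0],u[1],1]);return d/np.linalg.norm(d)
    def plane(s,p,z):
        d=s.ray(p);return s.o+d*(z-s.o[2])/d[2]
    def proj(s,X):
        return cv2.projectPoints(np.array(X,float).reshape(-1,3),cv2.Rodrigues(s.R)[0],s.t,s.K,s.D)[0].reshape(-1,2)
def tri(c1,p1,c2,p2):
    A=np.zeros((3,3));b=np.zeros(3)
    for c,p in((c1,p1),(c2,p2)):
        d=c.ray(p);M=np.eye(3)-np.outer(d,d);A+=M;b+=M@c.o
    return np.linalg.solve(A,b)
S=C("side");T=C("top")
E
python3 - <<'E'
import cv2,numpy as np
t=cv2.imread("pics/top0.png");s=cv2.imread("pics/side0.png")
a=cv2.resize(t[140:215,330:430],None,fx=4,fy=4,interpolation=cv2.INTER_CUBIC)
b=cv2.resize(s[225:300,325:425],None,fx=4,fy=4,interpolation=cv2.INTER_CUBIC)
c=cv2.resize(t[165:240,155:255],None,fx=4,fy=4,interpolation=cv2.INTER_CUBIC)
d=cv2.resize(s[150:225,205:305],None,fx=4,fy=4,interpolation=cv2.INTER_CUBIC)
cv2.imwrite("pics/crop0.png",np.vstack([np.hstack([a,b]),np.hstack([c,d])]))
E
```

```text
(no output)
```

View pics/crop0.png

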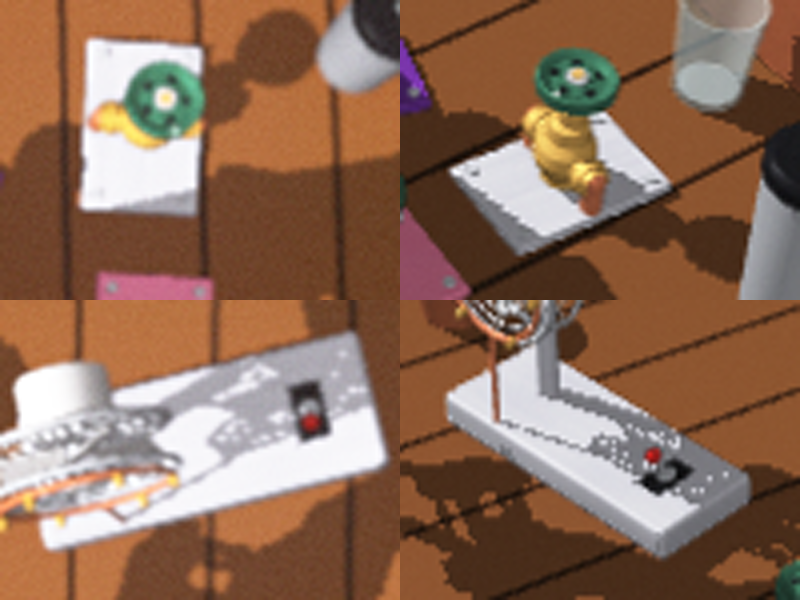

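The crop confirms it: yellow brass body on a grey plate, wheel at top (371,165) and side (369,245). The red toggle ball is at about top (233,170) and side (268,189), leaning towards the robot.

Run:
```python
from h import *
t=cv2.imread("pics/top0.png");s=cv2.imread("pics/side0.png")
def comp(img,box,f):
    x0,y0,x1,y1=box;h=cv2.cvtColor(img[y0:y1,x0:x1],cv2.COLOR_BGR2HSV).astype(int)
    m=f(h).astype(np.uint8);n,l,st,c=cv2.connectedComponentsWithStats(m)
    i=1+np.argmax(st[1:,4]);cn,_=cv2.findContours((l==i).astype(np.uint8),cv2.RETR_EXTERNAL,cv2.CHAIN_APPROX_NONE)
    cn=max(cn,key=len);hull=cv2.convexHull(cn)
    e=cv2.fitEllipse(cn) if len(cn)>5 else None
    print(st[i],c[i]+[x0,y0],e); 
    return np.array(e[0])+[x0,y0] if e else c[i]+[x0,y0], c[i]+[x0,y0]
g=lambda h:(h[...,0]>60)&(h[...,0]<95)&(h[...,1]>80)
r=lambda h:((h[...,0]<6)|(h[...,0]>172))&(h[...,1]>150)&(h[...,2]>90)
wt,_=comp(t,(350,145,392,185),g);ws,_=comp(s,(350,230,390,262),g)
W=tri(T,wt,S,ws);print("wheel",W,[T.plane(wt,z) for z in(.115,.12,.125)],[S.plane(ws,z) for z in (.115,.12,.125)])
_,rt=comp(t,(226,160,240,180),r);_,rs=comp(s,(260,180,276,196),r)
X=tri(T,rt,S,rs);print("tip",X,T.plane(rt,.069),S.plane(rs,.069))
# fan base edge: lower edge in top crop & right corners
for p in [(155+358/4,165+332/4),(155+387/4,165+465/4),(155+50/4,165+548/4)]: print("fan corner",T.plane(p,.035))
for p in [(330+88/4,140+40/4),(330+203/4,140+45/4),(330+195/4,140+213/4),(330+80/4,140+208/4)]: print("plate",T.plane(p,.012))
for nm,p,z in [("tumbler",(432,140),.175),("jar",(362,112),.1),("tin",(297,120),.052),("purple",(313,194),.12),("pink",(373,227),.12),("pot",(236,118),.1)]: print(nm,T.plane(p,z))
```

```text
[ 12  11  19  18 195] [370.76410256 164.22564103] ((20.710615158081055, 19.123716354370117), (16.085084915161133, 18.238386154174805), 74.27137756347656)
[  9   7  21  17 217] [368.90322581 245.25345622] ((18.791250228881836, 15.079683303833008), (14.967107772827148, 19.761751174926758), 99.38639831542969)
wheel [ 0.58842778 -0.24552743  0.11084628] [array([ 0.58842045, -0.24532899,  0.115     ]), array([ 0.58729257, -0.24444242,  0.12      ]), array([ 0.58616469, -0.24355586,  0.125     ])] [array([ 0.58428188, -0.24829718,  0.115     ]), array([ 0.58058472, -0.25196953,  0.12      ]), array([ 0.57688755, -0.25564189,  0.125     ])]Traceback (most recent call last):
  File "<stdin>", line 15, in <module>
  File "<stdin>", line 6, in comp
    return _wrapfunc(a, 'argmax', axis=axis, out=out, **kwds)
    return bound(*args, **kwds)
ValueError: attempt to get argmax of an empty sequence
```

Run:
```python
from h import *
t=cv2.imread("pics/top0.png");s=cv2.imread("pics/side0.png")
def comp(img,box,f,show=0):
    x0,y0,x1,y1=box;h=cv2.cvtColor(img[y0:y1,x0:x1],cv2.COLOR_BGR2HSV).astype(int)
    m=f(h).astype(np.uint8)
    if show:
        for row in m: print(''.join('.#'[v] for v in row))
    n,l,st,c=cv2.connectedComponentsWithStats(m)
    i=1+np.argmax(st[1:,4]);cn,_=cv2.findContours((l==i).astype(np.uint8),cv2.RETR_EXTERNAL,cv2.CHAIN_APPROX_NONE)
    cn=max(cn,key=len);e=cv2.minEnclosingCircle(cn)
    return np.array(e[0])+[x0,y0], c[i]+[x0,y0],st[i]
g=lambda h:(h[...,0]>60)&(h[...,0]<95)&(h[...,1]>60)
r=lambda h:((h[...,0]<8)|(h[...,0]>170))&(h[...,1]>140)&(h[...,2]>70)
print(comp(t,(358,152,384,180),g,1));print(comp(s,(355,233,385,258),g,1))
a=comp(t,(226,188,240,204),r,1);b=comp(s,(262,182,276,196),r,1);print(a,b)
rt,rs=a[1],b[1]
X=tri(T,rt,S,rs);print("tip",X,T.plane(rt,.069),S.plane(rs,.069))
for p in [(155+358/4,165+32/4),(155+387/4,165+165/4),(155+50/4,165+248/4)]: print("fan corner",T.plane(p,.035))
for p in [(330+88/4,140+40/4),(330+203/4,140+45/4),(330+195/4,140+213/4),(330+80/4,140+208/4)]: print("plate",T.plane(p,.012))
for nm,p,z in [("tumbler",(432,140),.175),("jar",(362,112),.1),("tin",(297,120),.052),("purple",(313,194),.12),("pink",(373,227),.12),("pot",(236,118),.1)]: print(nm,T.plane(p,z))
```

```text
..........................
..........................
..........................
..........................
..........#######.........
........###########.......
.......#############......
......###############.....
.....#################....
.....###.###...#######....
....#######.....#######...
....######.......######...
....######.......######...
...#######.......######...
....#######.....#######...
....####.###...########...
.....###.#############....
.....################.....
......########.#####......
.......########.###.......
........#######..#........
..........#####...........
..........................
..........................
..........................
..........................
..........................
..........................
(array([370.65789509, 164.5       ]), array([370.84888889, 164.27111111]), array([  3,   4,  20,  18, 225], dtype=int32))
..............................
..............................
..............................
..............................
..........#####...............
........###########...........
......###############.........
.....
[... 1324 characters left out ...]
, 10], dtype=int32))
tip [0.49139017 0.21277827 0.06359529] [0.49018066 0.21246949 0.069     ] [0.48830762 0.20683599 0.069     ]
fan corner [0.57435813 0.1749136  0.035     ]
fan corner [0.45930684 0.14905403 0.035     ]
fan corner [0.38786614 0.43405939 0.035     ]
plate [ 0.66209014 -0.19907723  0.012     ]
plate [ 0.65807574 -0.3004354   0.012     ]
plate [ 0.50854107 -0.28880332  0.012     ]
plate [ 0.51276004 -0.18882987  0.012     ]
tumbler [ 0.65566095 -0.43687583  0.175     ]
jar [ 0.77242976 -0.22378929  0.1       ]
tin [ 0.75810301 -0.00530776  0.052     ]
purple [ 0.48742097 -0.05341392  0.12      ]
pink [ 0.37974547 -0.24642942  0.12      ]
pot [0.74995264 0.20184036 0.1       ]
```

```bash
cat >> h.py <<'E'
def goto(x,y,z,ang=None):
    s=bot.read_state();p=np.array(s["position"]);R=np.array(s["tcp_rot"])
    d=R.T@(np.array([x,y,z])-p)*100;a=np.degrees(np.arctan2(R[1,0],R[0,0]))
    print("t %.2f pos"%s["time_s"],p.round(4),"ang %.1f"%a,"d(cm)",d.round(2),"twist",None if ang is None else round(a-ang,1),"j",np.round(s["joint_positions"],1),"tilt",R[:,2].round(3))
    return d
def st():
    s=bot.read_state();print("t %.2f"%s["time_s"],"pos",np.round(s["position"],4),"F",np.round(s["force"],1),"M",np.round(s["moment"],2),"op %.3f"%s["opening"])
E
python3 -c "
from h import *
goto(.154,.606,.36);goto(.42,.22,.36,0);goto(.587,-.2445,.36)"
```

```text
t 0.10 pos [0.1542 0.605  0.2217] ang 75.7 d(cm) [  0.07  -0.05 -13.83] twist None j [ 65.5  30.3  82.1  -0.   67.7 -10.2] tilt [-0.001 -0.002 -1.   ]
t 0.10 pos [0.1542 0.605  0.2217] ang 75.7 d(cm) [-30.76  35.27 -13.79] twist 75.7 j [ 65.5  30.3  82.1  -0.   67.7 -10.2] tilt [-0.001 -0.002 -1.   ]
t 0.10 pos [0.1542 0.605  0.2217] ang 75.7 d(cm) [-71.64  62.93 -13.72] twist None j [ 65.5  30.3  82.1  -0.   67.7 -10.2] tilt [-0.001 -0.002 -1.   ]
```

>>> {"name": "arm_command", "arguments": {"plan": [{"dz":-4,"twist":7},{"dz":-8,"twist":14},{"dz":-12,"twist":21},{"dz":-14,"twist":28},{"dz":-14,"twist":35},{"dz":-14,"twist":42},{"dz":-14,"twist":49},{"dz":-14,"twist":55}]}}

```text
$.plan[0]: bad value
```

```bash
python3 -c "
from h import *
goto(.28,.36,.36);goto(.587,-.2445,.36)"
```

```text
t 0.10 pos [0.1542 0.605  0.2217] ang 75.7 d(cm) [-20.66  18.24 -13.8 ] twist None j [ 65.5  30.3  82.1  -0.   67.7 -10.2] tilt [-0.001 -0.002 -1.   ]
t 0.10 pos [0.1542 0.605  0.2217] ang 75.7 d(cm) [-71.64  62.93 -13.72] twist None j [ 65.5  30.3  82.1  -0.   67.7 -10.2] tilt [-0.001 -0.002 -1.   ]
```

All keys are probably needed in every row.

>>> {"name": "arm_command", "arguments": {"plan": [{"claw":1,"dx":0,"dy":0,"dz":-4,"twist":7},{"claw":1,"dx":0,"dy":0,"dz":-8,"twist":14},{"claw":1,"dx":0,"dy":0,"dz":-12,"twist":21},{"claw":1,"dx":0,"dy":0,"dz":-14,"twist":28},{"claw":1,"dx":-2,"dy":2,"dz":-14,"twist":35},{"claw":1,"dx":-5,"dy":4,"dz":-14,"twist":42},{"claw":1,"dx":-8,"dy":7,"dz":-14,"twist":49},{"claw":1,"dx":-11,"dy":10,"dz":-14,"twist":56}]}}

```text
time_s: 0.77
position: [0.223, 0.4737, 0.3614]
tcp_rot: [[0.943, 0.333, -0.001], [0.333, -0.943, -0.003], [-0.002, 0.002, -1.0]]
force: [0.5, 1.3, 0.1]
opening: 0.998
```

```bash
python3 -c "
from h import *
goto(.4,.13,.36);goto(.587,-.2445,.36,-147)"
```

```text
t 0.77 pos [0.223  0.4737 0.3614] ang 19.5 d(cm) [ 5.24 38.3   0.21] twist None j [52.6 14.3 85.2 -0.  80.7 33.1] tilt [-0.001 -0.003 -1.   ]
t 0.77 pos [0.223  0.4737 0.3614] ang 19.5 d(cm) [10.4  79.84  0.28] twist 166.5 j [52.6 14.3 85.2 -0.  80.7 33.1] tilt [-0.001 -0.003 -1.   ]
```

>>> {"name": "arm_command", "arguments": {"plan": [{"claw":1,"dx":0.5,"dy":4,"dz":0,"twist":7},{"claw":1,"dx":1,"dy":8,"dz":0,"twist":14},{"claw":1,"dx":1.5,"dy":12,"dz":0,"twist":21},{"claw":1,"dx":2,"dy":16,"dz":0,"twist":28},{"claw":1,"dx":2.5,"dy":20,"dz":0,"twist":35},{"claw":1,"dx":3,"dy":24,"dz":0,"twist":42},{"claw":1,"dx":3.5,"dy":28,"dz":0,"twist":49},{"claw":1,"dx":4,"dy":32,"dz":0,"twist":56}]}}

```text
time_s: 1.43
position: [0.3673, 0.1835, 0.3618]
tcp_rot: [[0.8, -0.6, -0.001], [-0.6, -0.8, -0.003], [0.0, 0.003, -1.0]]
force: [0.2, 0.7, -0.3]
opening: 0.995
```

```bash
python3 -c "
from h import *
goto(.587,-.2445,.36,-147)"
```

```text
t 1.43 pos [0.3673 0.1835 0.3618] ang -36.9 d(cm) [43.26 21.05  0.26] twist 110.1 j [11.   3.6 98.5 -0.1 78.  47.9] tilt [-0.001 -0.003 -1.   ]
```

>>> {"name": "arm_command", "arguments": {"plan": [{"claw":1,"dx":3.6,"dy":1.8,"dz":0,"twist":7},{"claw":1,"dx":7.2,"dy":3.5,"dz":0,"twist":14},{"claw":1,"dx":10.8,"dy":5.3,"dz":0,"twist":21},{"claw":1,"dx":14.4,"dy":7,"dz":0,"twist":28},{"claw":1,"dx":18,"dy":8.8,"dz":0,"twist":35},{"claw":1,"dx":21.6,"dy":10.5,"dz":0,"twist":42},{"claw":1,"dx":25.2,"dy":12.3,"dz":0,"twist":49},{"claw":1,"dx":28.8,"dy":14,"dz":0,"twist":56}]}}

```text
time_s: 2.1
position: [0.5138, -0.1033, 0.362]
tcp_rot: [[-0.057, -0.998, -0.002], [-0.998, 0.057, -0.002], [0.002, 0.002, -1.0]]
force: [0.6, 0.1, 0.3]
opening: 0.999
```

```bash
python3 -c "
from h import *
goto(.587,-.2445,.26,-147)"
```

```text
t 2.10 pos [ 0.5138 -0.1033  0.362 ] ang -93.3 d(cm) [13.66 -8.13 10.21] twist 53.7 j [-23.5  14.3  85.1  -0.2  80.7  69.8] tilt [-0.002 -0.002 -1.   ]
```

>>> {"name": "arm_command", "arguments": {"plan": [{"claw":1,"dx":3.4,"dy":-2,"dz":0,"twist":7},{"claw":1,"dx":6.8,"dy":-4,"dz":0,"twist":14},{"claw":1,"dx":10.2,"dy":-6,"dz":2,"twist":21},{"claw":1,"dx":13.7,"dy":-8.1,"dz":4,"twist":28},{"claw":1,"dx":13.7,"dy":-8.1,"dz":8,"twist":35},{"claw":1,"dx":13.7,"dy":-8.1,"dz":12,"twist":42},{"claw":1,"dx":13.7,"dy":-8.1,"dz":15,"twist":49},{"claw":1,"dx":13.7,"dy":-8.1,"dz":17,"twist":54}]}}

```text
time_s: 2.77
position: [0.584, -0.244, 0.1871]
tcp_rot: [[-0.844, -0.536, -0.009], [-0.536, 0.845, 0.002], [0.006, 0.007, -1.0]]
force: [-0.9, -0.3, 0.9]
opening: 1.004
```

Run:
```python
from h import *
goto(.587,-.2445,.12,-147)
t=bot.capture("top")[:,:,::-1].copy();s=bot.capture("side")[:,:,::-1].copy()
st();P=bot.read_state();print(T.proj(P["position"]),S.proj(P["position"]))
for im,n in((t,"t"),(s,"s")): cv2.imwrite(f"pics/{n}1.png",im)
a=cv2.resize(t[105:225,320:440],None,fx=3.3,fy=3.3,interpolation=cv2.INTER_CUBIC);b=cv2.resize(s[170:290,310:430],None,fx=3.3,fy=3.3,interpolation=cv2.INTER_CUBIC)
cv2.imwrite("pics/crop1.png",np.hstack([a,b]))
```

```text
t 2.77 pos [ 0.584  -0.244   0.1871] ang -147.6 d(cm) [-0.27 -0.25  6.71] twist -0.6 j [-32.7  33.3  82.5  -0.2  64.7 115. ] tilt [-0.009  0.002 -1.   ]
t 2.87 pos [ 0.5833 -0.2433  0.1869] F [-0.8  0.3  1.1] M [0.01 0.17 0.03] op 1.002
[[373.97230874 160.71668468]] [[370.29947331 227.3324601 ]]
```

View pics/crop1.png

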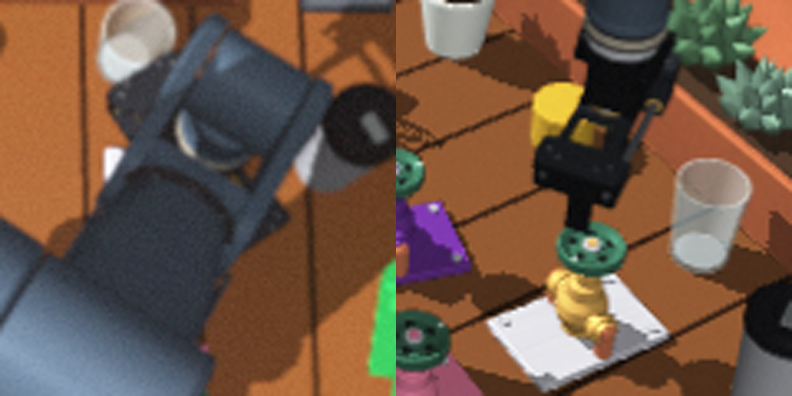

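The hand is over the brass wheel, at crop (590,245), with the fingers straddling it. I'll descend next.

>>> {"name": "arm_command", "arguments": {"plan": [{"claw":1,"dx":-0.2,"dy":-0.4,"dz":2,"twist":0},{"claw":1,"dx":-0.2,"dy":-0.4,"dz":4,"twist":0},{"claw":1,"dx":-0.2,"dy":-0.4,"dz":5.5,"twist":0},{"claw":1,"dx":-0.2,"dy":-0.4,"dz":7,"twist":0},{"claw":1,"dx":-0.2,"dy":-0.4,"dz":8,"twist":0},{"claw":1,"dx":-0.2,"dy":-0.4,"dz":8.7,"twist":0},{"claw":1,"dx":-0.2,"dy":-0.4,"dz":8.7,"twist":0}]}}

```text
time_s: 3.45
position: [0.5859, -0.245, 0.0994]
tcp_rot: [[-0.841, -0.542, -0.013], [-0.542, 0.841, 0.005], [0.008, 0.011, -1.0]]
force: [-0.6, 0.3, 0.7]
opening: 0.999
```

Run:
```python
from h import *
goto(.5875,-.245,.0995,-147);st()
s=bot.capture("side")[:,:,::-1].copy()
cv2.imwrite("pics/crop2.png",cv2.resize(s[190:290,320:420],None,fx=5,fy=5,interpolation=cv2.INTER_CUBIC))
```

```text
t 3.45 pos [ 0.5859 -0.245   0.0994] ang -147.2 d(cm) [-0.13 -0.08 -0.01] twist -0.2 j [-32.7  39.9  85.6  -0.2  55.2 114.6] tilt [-0.013  0.005 -1.   ]
t 3.45 pos [ 0.5859 -0.245   0.0994] F [-0.6  0.3  0.7] M [ 0.02  0.19 -0.05] op 0.999
```

View pics/crop2.png

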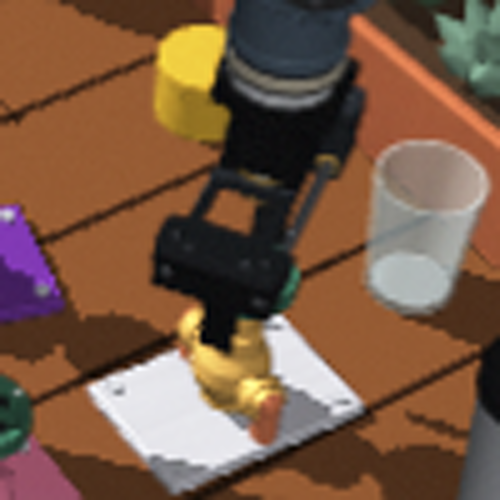

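>>> {"name": "arm_command", "arguments": {"plan": [{"claw":0.8,"dx":0,"dy":-0.1,"dz":0,"twist":0},{"claw":0.8,"dx":0,"dy":-0.1,"dz":0,"twist":0},{"claw":0.8,"dx":0,"dy":-0.1,"dz":0,"twist":0},{"claw":0.8,"dx":0,"dy":-0.1,"dz":0,"twist":0}]}}

```text
time_s: 3.83
position: [0.5873, -0.2464, 0.101]
tcp_rot: [[-0.841, -0.542, -0.01], [-0.542, 0.841, 0.003], [0.007, 0.008, -1.0]]
force: [-0.0, 0.5, -0.6]
opening: 0.828
```

```bash
python3 -c "
from h import *
goto(.5875,-.245,.0995,-147);st()"
```

```text
t 3.83 pos [ 0.5873 -0.2464  0.101 ] ang -147.2 d(cm) [-0.09  0.11  0.15] twist -0.2 j [-32.7  39.8  85.4  -0.2  55.3 114.6] tilt [-0.01   0.003 -1.   ]
t 3.83 pos [ 0.5873 -0.2464  0.101 ] F [-0.   0.5 -0.6] M [0.01 0.14 0.03] op 0.828
```

>>> {"name": "arm_command", "arguments": {"plan": [{"claw":0,"dx":0,"dy":0.1,"dz":0.1,"twist":0},{"claw":0,"dx":0,"dy":0.1,"dz":0.1,"twist":0},{"claw":0,"dx":0,"dy":0.1,"dz":0.1,"twist":0},{"claw":0,"dx":0,"dy":0.1,"dz":0.1,"twist":0},{"claw":0,"dx":0,"dy":0.1,"dz":0.1,"twist":0},{"claw":0,"dx":0,"dy":0.1,"dz":0.1,"twist":0}]}}

```text
time_s: 4.33
position: [0.5854, -0.2468, 0.1004]
tcp_rot: [[-0.84, -0.542, -0.013], [-0.542, 0.84, 0.001], [0.01, 0.008, -1.0]]
force: [-4.4, -3.4, 2.5]
opening: 0.74
```

```bash
python3 -c "
from h import *
goto(.5875,-.245,.0995,-147);st()"
```

```text
t 4.33 pos [ 0.5854 -0.2468  0.1004] ang -147.1 d(cm) [-0.27  0.04  0.08] twist -0.1 j [-32.8  39.8  85.6  -0.4  55.2 114.6] tilt [-0.013  0.001 -1.   ]
t 4.33 pos [ 0.5854 -0.2468  0.1004] F [-4.4 -3.4  2.5] M [-0.59  0.79  0.04] op 0.740
```

>>> {"name": "arm_command", "arguments": {"plan": [{"claw":0,"dx":0.1,"dy":0,"dz":-0.01,"twist":-2},{"claw":0,"dx":0.1,"dy":0,"dz":-0.02,"twist":-4},{"claw":0,"dx":0.1,"dy":0,"dz":-0.03,"twist":-6},{"claw":0,"dx":0.1,"dy":0,"dz":-0.04,"twist":-8},{"claw":0,"dx":0.1,"dy":0,"dz":-0.04,"twist":-8}]}}

```text
time_s: 4.75
position: [0.5851, -0.2471, 0.1009]
tcp_rot: [[-0.756, -0.654, -0.012], [-0.654, 0.756, 0.001], [0.008, 0.009, -1.0]]
force: [1.3, 0.4, 0.1]
opening: 0.746
```

```bash
python3 -c "
from h import *
goto(.5875,-.245,.0995,-147);st()"
```

```text
t 4.75 pos [ 0.5851 -0.2471  0.1009] ang -139.1 d(cm) [-0.32  0.    0.14] twist 7.9 j [-32.8  39.7  85.7  -0.4  55.2 106.5] tilt [-0.012  0.001 -1.   ]
t 4.75 pos [ 0.5851 -0.2471  0.1009] F [1.3 0.4 0.1] M [ 0.15 -0.   -0.08] op 0.746
```

>>> {"name": "arm_command", "arguments": {"plan": [{"claw":0,"dx":0,"dy":0,"dz":-0.01,"twist":-3},{"claw":0,"dx":0,"dy":0,"dz":-0.03,"twist":-7},{"claw":0,"dx":0,"dy":0,"dz":-0.05,"twist":-11},{"claw":0,"dx":0,"dy":0,"dz":-0.06,"twist":-15},{"claw":0,"dx":0,"dy":0,"dz":-0.08,"twist":-19},{"claw":0,"dx":0,"dy":0,"dz":-0.1,"twist":-23},{"claw":0,"dx":0,"dy":0,"dz":-0.1,"twist":-24},{"claw":0,"dx":0,"dy":0,"dz":-0.1,"twist":-24}]}}

```text
time_s: 5.42
position: [0.5851, -0.2472, 0.102]
tcp_rot: [[-0.426, -0.905, -0.012], [-0.905, 0.426, 0.001], [0.004, 0.011, -1.0]]
force: [0.3, -0.4, 0.3]
opening: 0.743
```

```bash
python3 -c "
from h import *
goto(.5875,-.245,.0995,-147);st()"
```

```text
t 5.42 pos [ 0.5851 -0.2472  0.102 ] ang -115.2 d(cm) [-0.3  -0.13  0.25] twist 31.8 j [-32.8  39.6  85.7  -0.4  55.3  82.6] tilt [-0.012  0.001 -1.   ]
t 5.42 pos [ 0.5851 -0.2472  0.102 ] F [ 0.3 -0.4  0.3] M [-0.16  0.18 -0.06] op 0.743
```

>>> {"name": "arm_command", "arguments": {"plan": [{"claw":0,"dx":0,"dy":0,"dz":-0.01,"twist":-3},{"claw":0,"dx":0,"dy":0,"dz":-0.03,"twist":-7},{"claw":0,"dx":0,"dy":0,"dz":-0.05,"twist":-11},{"claw":0,"dx":0,"dy":0,"dz":-0.06,"twist":-15},{"claw":0,"dx":0,"dy":0,"dz":-0.08,"twist":-19},{"claw":0,"dx":0,"dy":0,"dz":-0.1,"twist":-23},{"claw":0,"dx":0,"dy":0,"dz":-0.11,"twist":-27},{"claw":0,"dx":0,"dy":0,"dz":-0.11,"twist":-27}]}}

```text
time_s: 6.08
position: [0.5851, -0.2474, 0.1031]
tcp_rot: [[0.03, -0.999, -0.012], [-1.0, -0.03, 0.001], [-0.001, 0.012, -1.0]]
force: [0.3, -0.0, 0.3]
opening: 0.745
```

```bash
python3 -c "
from h import *
goto(.5875,-.245,.0995,-147);st()"
```

```text
t 6.08 pos [ 0.5851 -0.2474  0.1031] ang -88.3 d(cm) [-0.23 -0.25  0.36] twist 58.7 j [-32.8  39.6  85.6  -0.4  55.4  55.7] tilt [-0.012  0.001 -1.   ]
t 6.08 pos [ 0.5851 -0.2474  0.1031] F [ 0.3 -0.   0.3] M [-0.3   0.18 -0.03] op 0.745
```

>>> {"name": "arm_command", "arguments": {"plan": [{"claw":0,"dx":0,"dy":0,"dz":-0.01,"twist":-3},{"claw":0,"dx":0,"dy":0,"dz":-0.03,"twist":-8},{"claw":0,"dx":0,"dy":0,"dz":-0.05,"twist":-13},{"claw":0,"dx":0,"dy":0,"dz":-0.08,"twist":-18},{"claw":0,"dx":0,"dy":0,"dz":-0.1,"twist":-23},{"claw":0,"dx":0,"dy":0,"dz":-0.12,"twist":-28},{"claw":0,"dx":0,"dy":0,"dz":-0.14,"twist":-33},{"claw":0,"dx":0,"dy":0,"dz":-0.14,"twist":-34}]}}

```text
time_s: 6.75
position: [0.5853, -0.2476, 0.1045]
tcp_rot: [[0.584, -0.812, -0.011], [-0.812, -0.584, 0.0], [-0.007, 0.009, -1.0]]
force: [-0.1, -0.2, -1.0]
opening: 0.747
```

Run:
```python
from h import *
goto(.5875,-.245,.0995,-147);st()
s=bot.capture("side")[:,:,::-1].copy()
cv2.imwrite("pics/crop3.png",cv2.resize(s[190:290,320:420],None,fx=5,fy=5,interpolation=cv2.INTER_CUBIC))
st()
```

```text
t 6.75 pos [ 0.5853 -0.2476  0.1045] ang -54.3 d(cm) [-0.07 -0.34  0.5 ] twist 92.7 j [-32.8  39.5  85.6  -0.4  55.5  21.7] tilt [-0.011  0.    -1.   ]
t 6.75 pos [ 0.5853 -0.2476  0.1045] F [-0.1 -0.2 -1. ] M [-0.29 -0.04 -0.12] op 0.747
t 6.80 pos [ 0.5853 -0.2476  0.1046] F [0.3 0.3 0.1] M [-0.3  -0.03 -0.09] op 0.744
```

View pics/crop3.png

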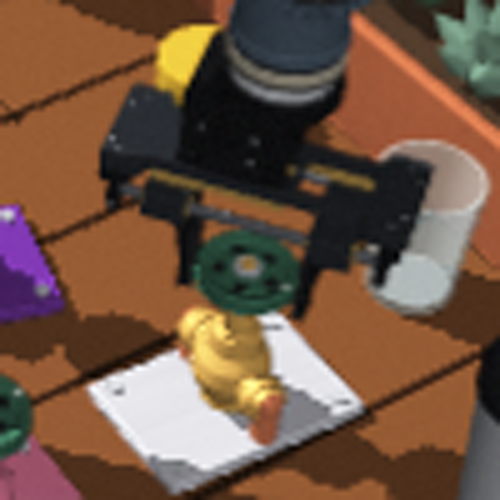

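The wheel sits squarely between the pads, with its hub at crop (247,263). From here I'll feel for the stop in small steps.

>>> {"name": "arm_command", "arguments": {"plan": [{"claw":0,"dx":0,"dy":0,"dz":-0.01,"twist":-2},{"claw":0,"dx":0,"dy":0,"dz":-0.02,"twist":-4},{"claw":0,"dx":0,"dy":0,"dz":-0.03,"twist":-7},{"claw":0,"dx":0,"dy":0,"dz":-0.03,"twist":-7}]}}

```text
time_s: 7.13
position: [0.5853, -0.2476, 0.1049]
tcp_rot: [[0.675, -0.737, -0.011], [-0.737, -0.675, 0.0], [-0.008, 0.008, -1.0]]
force: [-0.1, 0.4, -0.3]
opening: 0.744
```

```bash
python3 -c "
from h import *
goto(.5875,-.245,.0995,-147);st()"
```

```text
t 7.13 pos [ 0.5853 -0.2476  0.1049] ang -47.5 d(cm) [-0.04 -0.34  0.53] twist 99.5 j [-32.8  39.4  85.6  -0.4  55.6  14.9] tilt [-0.011  0.    -1.   ]
t 7.13 pos [ 0.5853 -0.2476  0.1049] F [-0.1  0.4 -0.3] M [-0.31 -0.01 -0.04] op 0.744
```

>>> {"name": "arm_command", "arguments": {"plan": [{"claw":0,"dx":0,"dy":0,"dz":-0.01,"twist":-2},{"claw":0,"dx":0,"dy":0,"dz":-0.02,"twist":-4},{"claw":0,"dx":0,"dy":0,"dz":-0.03,"twist":-6},{"claw":0,"dx":0,"dy":0,"dz":-0.03,"twist":-6}]}}

```text
time_s: 7.47
position: [0.5854, -0.2476, 0.1052]
tcp_rot: [[0.747, -0.665, -0.011], [-0.665, -0.747, 0.0], [-0.008, 0.007, -1.0]]
force: [-0.1, -0.2, -0.0]
opening: 0.744
```

```bash
python3 -c "
from h import *
goto(.5875,-.245,.0995,-147);st()"
```

```text
t 7.47 pos [ 0.5854 -0.2476  0.1052] ang -41.7 d(cm) [-0.01 -0.34  0.56] twist 105.3 j [-32.8  39.4  85.6  -0.4  55.6   9.1] tilt [-0.011  0.    -1.   ]
t 7.47 pos [ 0.5854 -0.2476  0.1052] F [-0.1 -0.2 -0. ] M [-0.37 -0.08 -0.08] op 0.744
```

```bash
cat >> h.py <<'E'
def w():
    s=bot.read_state();R=s["tcp_rot"];a=np.degrees(np.arctan2(R[1,0],R[0,0]))
    print("t %.2f turned %.1f z %.4f"%(s["time_s"],a+147.2,s["position"][2]),"F",np.round(s["force"],1),"Mz %.2f tau6 %.3f"%(s["moment"][2],s["tau"][5]),"op %.3f"%s["opening"])
E
python3 -c "
from h import *
w()"
```

```text
t 7.47 turned 105.5 z 0.1052 F [-0.1 -0.2 -0. ] Mz -0.08 tau6 -0.291 op 0.744
```

>>> {"name": "arm_command", "arguments": {"plan": [{"claw":0,"dx":0,"dy":0,"dz":-0.01,"twist":-2},{"claw":0,"dx":0,"dy":0,"dz":-0.02,"twist":-4},{"claw":0,"dx":0,"dy":0,"dz":-0.02,"twist":-5},{"claw":0,"dx":0,"dy":0,"dz":-0.02,"twist":-5}]}}

```text
time_s: 7.8
position: [0.5854, -0.2476, 0.1053]
tcp_rot: [[0.801, -0.599, -0.011], [-0.599, -0.801, 0.0], [-0.009, 0.006, -1.0]]
force: [-0.0, 0.2, -1.2]
opening: 0.739
```

```bash
python3 -c "
from h import *
w()"
```

```text
t 7.80 turned 110.4 z 0.1053 F [-0.   0.2 -1.2] Mz -0.07 tau6 -0.199 op 0.739
```

>>> {"name": "arm_command", "arguments": {"plan": [{"claw":0,"dx":0,"dy":0,"dz":-0.01,"twist":-2},{"claw":0,"dx":0,"dy":0,"dz":-0.02,"twist":-4},{"claw":0,"dx":0,"dy":0,"dz":-0.02,"twist":-5},{"claw":0,"dx":0,"dy":0,"dz":-0.02,"twist":-5}]}}

```text
time_s: 8.13
position: [0.5854, -0.2476, 0.1055]
tcp_rot: [[0.849, -0.528, -0.011], [-0.528, -0.849, 0.0], [-0.009, 0.005, -1.0]]
force: [-0.7, -0.9, 0.3]
opening: 0.753
```

```bash
python3 -c "
from h import *
w()"
```

```text
t 8.13 turned 115.3 z 0.1055 F [-0.7 -0.9  0.3] Mz -0.14 tau6 -0.202 op 0.753
```

>>> {"name": "arm_command", "arguments": {"plan": [{"claw":0,"dx":0,"dy":0,"dz":-0.01,"twist":-2},{"claw":0,"dx":0,"dy":0,"dz":-0.02,"twist":-4},{"claw":0,"dx":0,"dy":0,"dz":-0.02,"twist":-6},{"claw":0,"dx":0,"dy":0,"dz":-0.02,"twist":-6}]}}

```text
time_s: 8.47
position: [0.5855, -0.2476, 0.1058]
tcp_rot: [[0.899, -0.437, -0.01], [-0.437, -0.899, 0.0], [-0.009, 0.004, -1.0]]
force: [0.1, 0.5, 0.1]
opening: 0.744
```

```bash
python3 -c "
from h import *
w()"
```

```text
t 8.47 turned 121.3 z 0.1058 F [0.1 0.5 0.1] Mz -0.06 tau6 -0.291 op 0.744
```

>>> {"name": "arm_command", "arguments": {"plan": [{"claw":0,"dx":0,"dy":0,"dz":-0.01,"twist":-2},{"claw":0,"dx":0,"dy":0,"dz":-0.02,"twist":-4},{"claw":0,"dx":0,"dy":0,"dz":-0.02,"twist":-5},{"claw":0,"dx":0,"dy":0,"dz":-0.02,"twist":-5}]}}

```text
time_s: 8.8
position: [0.5855, -0.2476, 0.106]
tcp_rot: [[0.933, -0.359, -0.01], [-0.359, -0.934, 0.0], [-0.01, 0.003, -1.0]]
force: [0.6, 0.3, -1.0]
opening: 0.746
```

```bash
python3 -c "
from h import *
w()"
```

```text
t 8.80 turned 126.2 z 0.1060 F [ 0.6  0.3 -1. ] Mz -0.10 tau6 -0.202 op 0.746
```

>>> {"name": "arm_command", "arguments": {"plan": [{"claw":0,"dx":0,"dy":0,"dz":-0.01,"twist":-2},{"claw":0,"dx":0,"dy":0,"dz":-0.02,"twist":-4},{"claw":0,"dx":0,"dy":0,"dz":-0.03,"twist":-6},{"claw":0,"dx":0,"dy":0,"dz":-0.03,"twist":-7},{"claw":0,"dx":0,"dy":0,"dz":-0.03,"twist":-7}]}}

```text
time_s: 9.22
position: [0.5856, -0.2476, 0.1063]
tcp_rot: [[0.97, -0.243, -0.01], [-0.243, -0.97, 0.0], [-0.01, 0.002, -1.0]]
force: [-0.1, -0.8, 0.3]
opening: 0.746
```

```bash
python3 -c "
from h import *
w()"
```

```text
t 9.22 turned 133.1 z 0.1063 F [-0.1 -0.8  0.3] Mz -0.11 tau6 -0.203 op 0.746
```

>>> {"name": "arm_command", "arguments": {"plan": [{"claw":0,"dx":0,"dy":0,"dz":-0.01,"twist":-2},{"claw":0,"dx":0,"dy":0,"dz":-0.02,"twist":-4},{"claw":0,"dx":0,"dy":0,"dz":-0.03,"twist":-6},{"claw":0,"dx":0,"dy":0,"dz":-0.03,"twist":-7},{"claw":0,"dx":0,"dy":0,"dz":-0.03,"twist":-7}]}}

```text
time_s: 9.63
position: [0.5856, -0.2476, 0.1066]
tcp_rot: [[0.992, -0.124, -0.01], [-0.124, -0.992, 0.0], [-0.01, 0.001, -1.0]]
force: [0.6, -0.3, 0.2]
opening: 0.744
```

```bash
python3 -c "
from h import *
w()"
```

```text
t 9.63 turned 140.1 z 0.1066 F [ 0.6 -0.3  0.2] Mz -0.14 tau6 -0.203 op 0.744
```

>>> {"name": "arm_command", "arguments": {"plan": [{"claw":0,"dx":0,"dy":0,"dz":-0.01,"twist":-2},{"claw":0,"dx":0,"dy":0,"dz":-0.02,"twist":-4},{"claw":0,"dx":0,"dy":0,"dz":-0.03,"twist":-6},{"claw":0,"dx":0,"dy":0,"dz":-0.03,"twist":-7},{"claw":0,"dx":0,"dy":0,"dz":-0.03,"twist":-7}]}}

```text
time_s: 10.05
position: [0.5856, -0.2476, 0.1068]
tcp_rot: [[1.0, -0.003, -0.01], [-0.003, -1.0, 0.0], [-0.01, -0.0, -1.0]]
force: [-0.7, -0.4, 0.6]
opening: 0.742
```

```bash
python3 -c "
from h import *
w()"
```

```text
t 10.05 turned 147.0 z 0.1068 F [-0.7 -0.4  0.6] Mz -0.12 tau6 -0.203 op 0.742
```

>>> {"name": "arm_command", "arguments": {"plan": [{"claw":0,"dx":0,"dy":0,"dz":-0.01,"twist":-2},{"claw":0,"dx":0,"dy":0,"dz":-0.02,"twist":-4},{"claw":0,"dx":0,"dy":0,"dz":-0.03,"twist":-6},{"claw":0,"dx":0,"dy":0,"dz":-0.03,"twist":-7},{"claw":0,"dx":0,"dy":0,"dz":-0.03,"twist":-7}]}}

```text
time_s: 10.47
position: [0.5856, -0.2475, 0.107]
tcp_rot: [[0.993, 0.117, -0.01], [0.117, -0.993, 0.001], [-0.01, -0.002, -1.0]]
force: [-0.1, -1.1, -0.9]
opening: 0.748
```

```bash
python3 -c "
from h import *
w()"
```

```text
t 10.47 turned 153.9 z 0.1070 F [-0.1 -1.1 -0.9] Mz -0.63 tau6 -0.746 op 0.748
```

The moment jumped to -0.63 N m (about 0.1 rad), so the wheel is on the stop and snug. I'll hold it briefly.

>>> {"name": "arm_command", "arguments": {"plan": [{"claw":0,"dx":0,"dy":0,"dz":0,"twist":0},{"claw":0,"dx":0,"dy":0,"dz":0,"twist":0},{"claw":0,"dx":0,"dy":0,"dz":0,"twist":0}]}}

```text
time_s: 10.72
position: [0.5856, -0.2475, 0.107]
tcp_rot: [[0.993, 0.116, -0.01], [0.116, -0.993, 0.001], [-0.01, -0.002, -1.0]]
force: [0.7, 0.7, -1.4]
opening: 0.748
```

```bash
python3 -c "
from h import *
w()"
```

```text
t 10.72 turned 153.8 z 0.1070 F [ 0.7  0.7 -1.4] Mz -0.63 tau6 -0.628 op 0.748
```

>>> {"name": "arm_command", "arguments": {"plan": [{"claw":0,"dx":0,"dy":0,"dz":0,"twist":3},{"claw":0,"dx":0,"dy":0,"dz":0,"twist":7},{"claw":0,"dx":0,"dy":0,"dz":0.02,"twist":12},{"claw":0,"dx":0,"dy":0,"dz":0.04,"twist":17},{"claw":0,"dx":0,"dy":0,"dz":0.06,"twist":22},{"claw":0,"dx":0,"dy":0,"dz":0.08,"twist":27},{"claw":0,"dx":0,"dy":0,"dz":0.1,"twist":32},{"claw":0,"dx":0,"dy":0,"dz":0.1,"twist":32}]}}

```text
time_s: 11.38
position: [0.5855, -0.2476, 0.106]
tcp_rot: [[0.904, -0.427, -0.011], [-0.427, -0.904, 0.0], [-0.01, 0.004, -1.0]]
force: [0.1, -0.5, -1.4]
opening: 0.744
```

```bash
python3 -c "
from h import *
w();st()"
```

```text
t 11.38 turned 121.9 z 0.1060 F [ 0.1 -0.5 -1.4] Mz 0.03 tau6 0.555 op 0.744
t 11.38 pos [ 0.5855 -0.2476  0.106 ] F [ 0.1 -0.5 -1.4] M [-0.37 -0.15  0.03] op 0.744
```

>>> {"name": "arm_command", "arguments": {"plan": [{"claw":0,"dx":0,"dy":0,"dz":0.02,"twist":4},{"claw":0,"dx":0,"dy":0,"dz":0.04,"twist":9},{"claw":0,"dx":0,"dy":0,"dz":0.06,"twist":14},{"claw":0,"dx":0,"dy":0,"dz":0.08,"twist":19},{"claw":0,"dx":0,"dy":0,"dz":0.1,"twist":24},{"claw":0,"dx":0,"dy":0,"dz":0.12,"twist":29},{"claw":0,"dx":0,"dy":0,"dz":0.14,"twist":33},{"claw":0,"dx":0,"dy":0,"dz":0.14,"twist":33}]}}

```text
time_s: 12.05
position: [0.5853, -0.2476, 0.1046]
tcp_rot: [[0.528, -0.849, -0.011], [-0.849, -0.528, -0.0], [-0.006, 0.01, -1.0]]
force: [-0.1, 0.3, -0.7]
opening: 0.743
```

```bash
python3 -c "
from h import *
w()"
```

```text
t 12.05 turned 89.1 z 0.1046 F [-0.1  0.3 -0.7] Mz 0.11 tau6 0.470 op 0.743
```

>>> {"name": "arm_command", "arguments": {"plan": [{"claw":0,"dx":0,"dy":0,"dz":0.02,"twist":4},{"claw":0,"dx":0,"dy":0,"dz":0.04,"twist":9},{"claw":0,"dx":0,"dy":0,"dz":0.06,"twist":14},{"claw":0,"dx":0,"dy":0,"dz":0.08,"twist":19},{"claw":0,"dx":0,"dy":0,"dz":0.1,"twist":24},{"claw":0,"dx":0,"dy":0,"dz":0.12,"twist":29},{"claw":0,"dx":0,"dy":0,"dz":0.13,"twist":32},{"claw":0,"dx":0,"dy":0,"dz":0.13,"twist":32}]}}

```text
time_s: 12.72
position: [0.5851, -0.2474, 0.1033]
tcp_rot: [[0.001, -1.0, -0.012], [-1.0, -0.001, -0.0], [0.0, 0.012, -1.0]]
force: [0.5, 0.7, -0.9]
opening: 0.747
```

```bash
python3 -c "
from h import *
w()"
```

```text
t 12.72 turned 57.3 z 0.1033 F [ 0.5  0.7 -0.9] Mz 0.05 tau6 0.388 op 0.747
```

The screw is back 3.7 mm, about a quarter turn, with Fz near 0. I'll release the wheel.

>>> {"name": "arm_command", "arguments": {"plan": [{"claw":0,"dx":0,"dy":0,"dz":0,"twist":-1},{"claw":0.9,"dx":0,"dy":0,"dz":0,"twist":-1},{"claw":1,"dx":0,"dy":0,"dz":0,"twist":-1},{"claw":1,"dx":0,"dy":0,"dz":0,"twist":-1},{"claw":1,"dx":0,"dy":0,"dz":0,"twist":-1},{"claw":1,"dx":0,"dy":0,"dz":0,"twist":-1}]}}

```text
time_s: 13.22
position: [0.585, -0.2474, 0.1033]
tcp_rot: [[0.019, -1.0, -0.012], [-1.0, -0.019, -0.0], [0.0, 0.012, -1.0]]
force: [0.4, -0.5, -0.9]
opening: 0.973
```

```bash
python3 -c "
from h import *
w();st()"
```

```text
t 13.22 turned 58.3 z 0.1033 F [ 0.4 -0.5 -0.9] Mz -0.00 tau6 -0.004 op 0.973
t 13.22 pos [ 0.585  -0.2474  0.1033] F [ 0.4 -0.5 -0.9] M [-0.02  0.17 -0.  ] op 0.973
```

>>> {"name": "arm_command", "arguments": {"plan": [{"claw":1,"dx":0,"dy":0,"dz":-2,"twist":-1},{"claw":1,"dx":0,"dy":0,"dz":-5,"twist":-1},{"claw":1,"dx":0,"dy":0,"dz":-9,"twist":-5},{"claw":1,"dx":0,"dy":0,"dz":-13,"twist":-12},{"claw":0,"dx":0,"dy":0,"dz":-17,"twist":-19},{"claw":0,"dx":0,"dy":0,"dz":-21,"twist":-26},{"claw":0,"dx":0,"dy":0,"dz":-24,"twist":-33},{"claw":0,"dx":0,"dy":0,"dz":-25,"twist":-40}]}}

```text
time_s: 13.88
position: [0.59, -0.2485, 0.3602]
tcp_rot: [[0.662, -0.749, -0.002], [-0.749, -0.662, -0.006], [0.003, 0.006, -1.0]]
force: [0.1, -0.1, 0.1]
opening: 0.782
```

```bash
python3 -c "
from h import *
st();goto(.455,.203,.35,14)"
```

```text
t 13.88 pos [ 0.59   -0.2485  0.3602] F [ 0.1 -0.1  0.1] M [-0.1   0.07  0.03] op 0.782
t 13.88 pos [ 0.59   -0.2485  0.3602] ang -48.5 d(cm) [-42.77 -19.78   0.77] twist -62.5 j [-32.6  24.9  69.2  -0.4  85.8  15.9] tilt [-0.002 -0.006 -1.   ]
```

>>> {"name": "arm_command", "arguments": {"plan": [{"claw":0,"dx":-3.6,"dy":-1.7,"dz":0,"twist":-6},{"claw":0,"dx":-7.2,"dy":-3.4,"dz":0,"twist":-12},{"claw":0,"dx":-10.8,"dy":-5,"dz":0,"twist":-18},{"claw":0,"dx":-14.4,"dy":-6.7,"dz":0,"twist":-24},{"claw":0,"dx":-18,"dy":-8.4,"dz":0,"twist":-30},{"claw":0,"dx":-21.6,"dy":-10,"dz":0,"twist":-36},{"claw":0,"dx":-25.2,"dy":-11.7,"dz":0,"twist":-42},{"claw":0,"dx":-28.8,"dy":-13.4,"dz":0,"twist":-48}]}}

```text
time_s: 14.55
position: [0.4986, 0.0577, 0.3587]
tcp_rot: [[1.0, -0.004, -0.002], [-0.004, -1.0, -0.006], [-0.002, 0.006, -1.0]]
force: [0.8, 0.9, 0.2]
opening: 0.17
```

Run:
```python
from h import *
st();goto(.455,.203,.2,14)
s=bot.capture("side")[:,:,::-1].copy();t=bot.capture("top")[:,:,::-1].copy()
cv2.imwrite("pics/s4.png",s)
a=cv2.resize(t[145:185,350:390],None,fx=10,fy=10,interpolation=cv2.INTER_CUBIC);b=cv2.resize(s[225:265,350:390],None,fx=10,fy=10,interpolation=cv2.INTER_CUBIC)
cv2.imwrite("pics/crop4.png",np.hstack([a,b]))
```

```text
t 14.55 pos [0.4986 0.0577 0.3587] F [0.8 0.9 0.2] M [-0.09  0.06  0.04] op 0.170
t 14.55 pos [0.4986 0.0577 0.3587] ang -0.2 d(cm) [ -4.39 -14.61  15.79] twist -14.2 j [-5.9 12.4 88.2 -0.4 79.5 -5.6] tilt [-0.002 -0.006 -1.   ]
```

View pics/crop4.png

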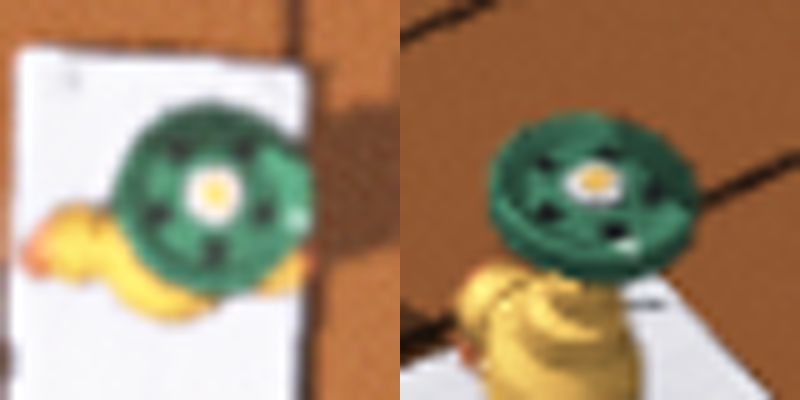

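View pics/s4.png

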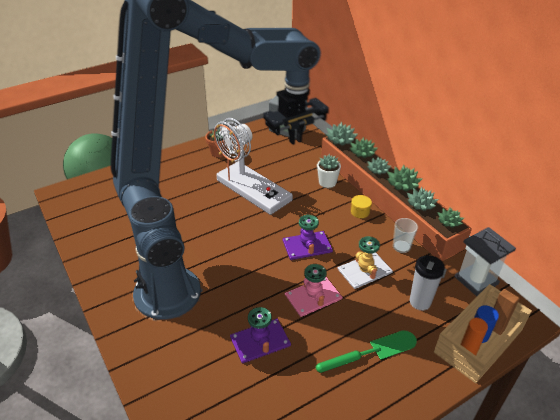

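The wheel is free at side (369,244). The toggle is still off, with the ball near (268,188). I'll move behind it on the robot side.

>>> {"name": "arm_command", "arguments": {"plan": [{"claw":0,"dx":-1.1,"dy":-3.7,"dz":0,"twist":-4},{"claw":0,"dx":-2.2,"dy":-7.3,"dz":0,"twist":-7},{"claw":0,"dx":-3.3,"dy":-11,"dz":0,"twist":-11},{"claw":0,"dx":-4.4,"dy":-14.5,"dz":1,"twist":-14},{"claw":0,"dx":-4.4,"dy":-14.5,"dz":5,"twist":-14},{"claw":0,"dx":-4.4,"dy":-14.5,"dz":9,"twist":-14},{"claw":0,"dx":-4.4,"dy":-14.5,"dz":13,"twist":-14},{"claw":0,"dx":-4.4,"dy":-14.5,"dz":16,"twist":-14}]}}

```text
time_s: 15.32
position: [0.4514, 0.2051, 0.196]
tcp_rot: [[0.97, 0.241, -0.006], [0.241, -0.97, -0.005], [-0.007, 0.003, -1.0]]
force: [0.5, 0.2, -0.1]
opening: 0.006
```

```bash
python3 -c "
from h import *
st();goto(.455,.203,.058,14)"
```

```text
t 15.32 pos [0.4514 0.2051 0.196 ] F [ 0.5  0.2 -0.1] M [-0.14  0.02 -0.01] op 0.006
t 15.32 pos [0.4514 0.2051 0.196 ] ang 14.0 d(cm) [ 0.39  0.25 13.8 ] twist -0.0 j [ 11.6  22.7 101.7  -0.2  56.   -2.2] tilt [-0.006 -0.005 -1.   ]
```

>>> {"name": "arm_command", "arguments": {"plan": [{"claw":0,"dx":0,"dy":0.2,"dz":4,"twist":0},{"claw":0,"dx":0,"dy":0.2,"dz":8,"twist":0},{"claw":0,"dx":0,"dy":0.2,"dz":11,"twist":0},{"claw":0,"dx":0,"dy":0.2,"dz":13,"twist":0},{"claw":0,"dx":0,"dy":0.2,"dz":13.7,"twist":0},{"claw":0,"dx":0,"dy":0.2,"dz":13.7,"twist":0}]}}

```text
time_s: 15.82
position: [0.4504, 0.2018, 0.0575]
tcp_rot: [[0.971, 0.241, -0.009], [0.24, -0.971, -0.005], [-0.01, 0.003, -1.0]]
force: [0.9, 0.4, -0.1]
opening: 0.006
```

Run:
```python
from h import *
st();goto(.468,.2065,.058,14)
s=bot.capture("side")[:,:,::-1].copy();t=bot.capture("top")[:,:,::-1].copy()
a=cv2.resize(t[165:225,200:260],None,fx=6.6,fy=6.6,interpolation=cv2.INTER_CUBIC);b=cv2.resize(s[160:220,240:300],None,fx=6.6,fy=6.6,interpolation=cv2.INTER_CUBIC)
cv2.imwrite("pics/crop5.png",np.hstack([a,b]))
```

```text
t 15.82 pos [0.4504 0.2018 0.0575] F [ 0.9  0.4 -0.1] M [-0.05  0.06  0.01] op 0.006
t 15.82 pos [0.4504 0.2018 0.0575] ang 13.9 d(cm) [ 1.82 -0.03 -0.07] twist -0.1 j [ 11.3  36.4 108.   -0.3  36.2  -2.4] tilt [-0.009 -0.005 -1.   ]
```

View pics/crop5.png

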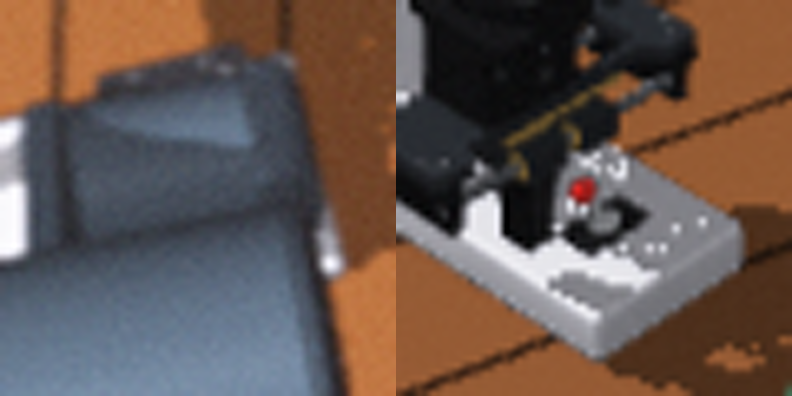

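The closed fingers stand just on the robot side of the red ball, at crop (582,190). I'll push along +x.

>>> {"name": "arm_command", "arguments": {"plan": [{"claw":0,"dx":0.8,"dy":0,"dz":0,"twist":0},{"claw":0,"dx":1.5,"dy":0,"dz":0,"twist":0},{"claw":0,"dx":2.1,"dy":0,"dz":0,"twist":0},{"claw":0,"dx":2.7,"dy":0,"dz":0,"twist":0},{"claw":0,"dx":3.2,"dy":0,"dz":0,"twist":0},{"claw":0,"dx":3.7,"dy":0,"dz":0,"twist":0},{"claw":0,"dx":4.2,"dy":0,"dz":0,"twist":0}]}}

```text
time_s: 16.5
position: [0.4931, 0.2127, 0.0596]
tcp_rot: [[0.971, 0.241, -0.004], [0.241, -0.971, -0.004], [-0.005, 0.003, -1.0]]
force: [-1.5, -1.2, 1.4]
opening: 0.006
```

Run:
```python
from h import *
st()
s=bot.capture("side")[:,:,::-1].copy()
cv2.imwrite("pics/crop6.png",cv2.resize(s[160:220,240:300],None,fx=8,fy=8,interpolation=cv2.INTER_CUBIC))
```

```text
t 16.50 pos [0.4931 0.2127 0.0596] F [-1.5 -1.2  1.4] M [-0.13  0.39 -0.03] op 0.006
```

View pics/crop6.png

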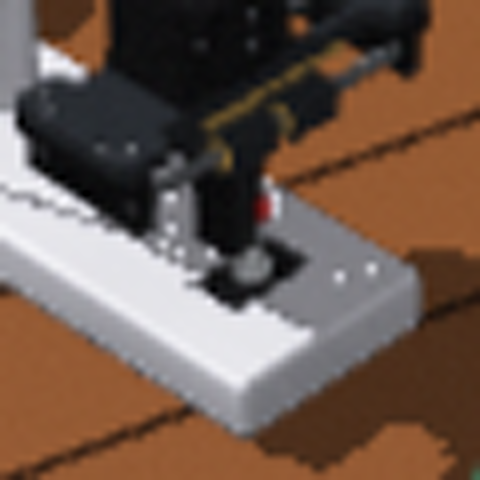

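The ball (crop 262,208) is moving ahead of the fingers at about 2 N, so I'll keep pushing in small steps.

>>> {"name": "arm_command", "arguments": {"plan": [{"claw":0,"dx":0.3,"dy":0,"dz":0,"twist":0},{"claw":0,"dx":0.6,"dy":0,"dz":0,"twist":0},{"claw":0,"dx":0.6,"dy":0,"dz":0,"twist":0}]}}

```text
time_s: 16.8
position: [0.5017, 0.2148, 0.0594]
tcp_rot: [[0.971, 0.241, -0.0], [0.241, -0.971, -0.003], [-0.001, 0.003, -1.0]]
force: [-0.7, 0.1, -0.2]
opening: 0.009
```

>>> {"name": "arm_command", "arguments": {"plan": [{"claw":0,"dx":0.2,"dy":0,"dz":0,"twist":0},{"claw":0,"dx":0.3,"dy":0,"dz":0,"twist":0},{"claw":0,"dx":0.3,"dy":0,"dz":0,"twist":0}]}}

```text
time_s: 17.05
position: [0.5042, 0.2154, 0.0591]
tcp_rot: [[0.971, 0.241, -0.002], [0.241, -0.971, -0.004], [-0.002, 0.003, -1.0]]
force: [-2.0, -0.2, -1.1]
opening: 0.01
```

Run:
```python
from h import *
st()
s=bot.capture("side")[:,:,::-1].copy()
cv2.imwrite("pics/crop7.png",cv2.resize(s[160:220,240:300],None,fx=8,fy=8,interpolation=cv2.INTER_CUBIC))
```

```text
t 17.05 pos [0.5042 0.2154 0.0591] F [-2.  -0.2 -1.1] M [-0.19  0.4  -0.  ] op 0.010
```

View pics/crop7.png

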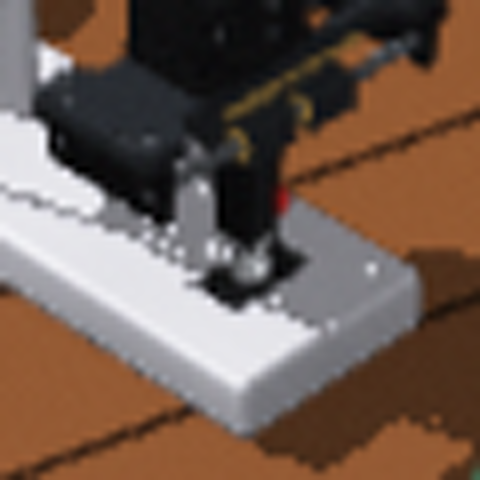

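>>> {"name": "arm_command", "arguments": {"plan": [{"claw":0,"dx":0.2,"dy":0,"dz":0,"twist":0},{"claw":0,"dx":0.4,"dy":0,"dz":0,"twist":0},{"claw":0,"dx":0.4,"dy":0,"dz":0,"twist":0}]}}

```text
time_s: 17.35
position: [0.5048, 0.2156, 0.0588]
tcp_rot: [[0.97, 0.241, -0.009], [0.241, -0.971, -0.005], [-0.01, 0.003, -1.0]]
force: [-6.7, -1.8, 3.0]
opening: 0.004
```

>>> {"name": "arm_command", "arguments": {"plan": [{"claw":0,"dx":0.2,"dy":0,"dz":0,"twist":0},{"claw":0,"dx":0.3,"dy":0,"dz":0,"twist":0},{"claw":0,"dx":0.3,"dy":0,"dz":0,"twist":0}]}}

```text
time_s: 17.6
position: [0.5047, 0.2156, 0.0586]
tcp_rot: [[0.97, 0.241, -0.015], [0.241, -0.97, -0.007], [-0.017, 0.003, -1.0]]
force: [-6.9, -2.2, 5.3]
opening: 0.008
```

The fingers stopped at 7 N, presumably on the toggle's end stop. I'll back off, rise and look.

>>> {"name": "arm_command", "arguments": {"plan": [{"claw":0,"dx":-1,"dy":0,"dz":0,"twist":0},{"claw":0,"dx":-2.5,"dy":0,"dz":-1,"twist":0},{"claw":0,"dx":-3,"dy":0,"dz":-4,"twist":0},{"claw":0,"dx":-3,"dy":0,"dz":-8,"twist":0},{"claw":0,"dx":-3,"dy":0,"dz":-12,"twist":0},{"claw":0,"dx":-3,"dy":0,"dz":-16,"twist":0},{"claw":0,"dx":-3,"dy":0,"dz":-20,"twist":0},{"claw":0,"dx":-3,"dy":0,"dz":-24,"twist":0}]}}

```text
time_s: 18.27
position: [0.4807, 0.2103, 0.3022]
tcp_rot: [[0.97, 0.241, -0.01], [0.241, -0.97, -0.006], [-0.011, 0.003, -1.0]]
force: [1.7, 0.0, -0.2]
opening: 0.012
```

>>> {"name": "arm_command", "arguments": {"plan": [{"claw":0,"dx":0,"dy":4,"dz":-3,"twist":0},{"claw":0,"dx":0,"dy":8,"dz":-3,"twist":0},{"claw":0,"dx":0,"dy":12,"dz":-3,"twist":0},{"claw":0,"dx":0,"dy":16,"dz":-3,"twist":0},{"claw":0,"dx":0,"dy":20,"dz":-3,"twist":0},{"claw":0,"dx":0,"dy":20,"dz":-3,"twist":0}]}}

```text
time_s: 18.77
position: [0.5331, 0.0091, 0.3341]
tcp_rot: [[0.972, 0.235, -0.003], [0.235, -0.972, -0.011], [-0.005, 0.01, -1.0]]
force: [-0.1, 0.9, -1.0]
opening: 0.004
```

Run:
```python
from h import *
st()
s=bot.capture("side")[:,:,::-1].copy();t=bot.capture("top")[:,:,::-1].copy()
a=cv2.resize(t[165:225,200:260],None,fx=6.6,fy=6.6,interpolation=cv2.INTER_CUBIC);b=cv2.resize(s[160:220,240:300],None,fx=6.6,fy=6.6,interpolation=cv2.INTER_CUBIC)
cv2.imwrite("pics/crop8.png",np.hstack([a,b]))
cv2.imwrite("pics/t8.png",t);cv2.imwrite("pics/s8.png",s)
def red(im,x0,y0,x1,y1):
    h=cv2.cvtColor(im[y0:y1,x0:x1],cv2.COLOR_BGR2HSV).astype(int);m=((h[...,0]<8)|(h[...,0]>170))&(h[...,1]>140)&(h[...,2]>70)
    n,l,st_,c=cv2.connectedComponentsWithStats(m.astype(np.uint8))
    return [(c[i]+[x0,y0],st_[i,4]) for i in range(1,n)]
A=red(t,225,175,245,205);B=red(s,258,175,290,205);print(A,B)
if A: print(T.plane(max(A,key=lambda q:q[1])[0],.069))
if B: print(S.plane(max(B,key=lambda q:q[1])[0],.069))
```

```text
t 18.77 pos [0.5331 0.0091 0.3341] F [-0.1  0.9 -1. ] M [ 0.    0.   -0.03] op 0.004
[(array([230.5, 186.2]), np.int32(10))] [(array([274. , 184.5]), np.int32(10))]
[0.52213553 0.21925373 0.069     ]
[0.51826878 0.2142499  0.069     ]
```

View pics/crop8.png

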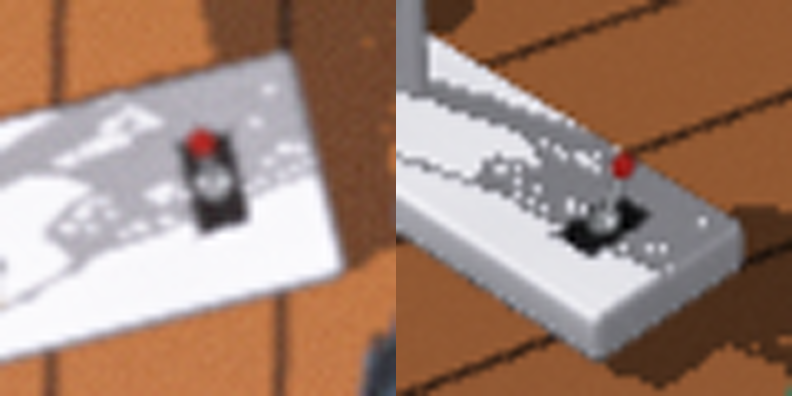

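View pics/s8.png

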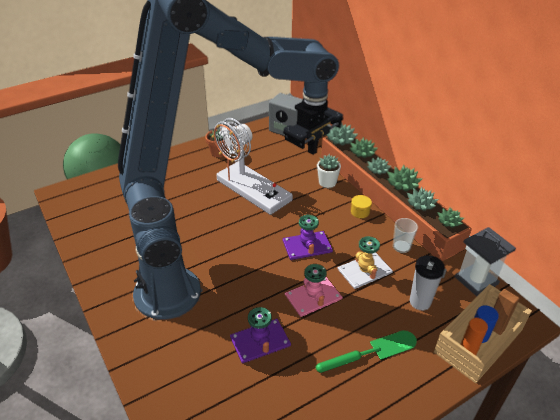

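Between pictures the ball moved 33 mm (top) and 31 mm (side) along the fan's x, which is its full travel. The other things are in place and the arm is clear, so I'll hand in.

```bash
python3 -c "
from h import *
st();print(bot.hand_in())"
```

```text
t 18.87 pos [0.5308 0.0144 0.3334] F [ 0.3  0.2 -0.5] M [-0.07 -0.   -0.02] op 0.006
the job is handed in; nothing more can be done
None
```

The brass valve is open and eased back a quarter turn, the fan's toggle is on, and I handed the job in at about 19 s. `hand_in` gave no verdict.

- **Valve:** I gripped the wheel across its diameter and turned it about 150° anticlockwise, rising with the stem. It met the open stop at 0.63 N m (about 0.1 rad of twist), and I held it there 0.25 s. I then turned the rim back about 96°, of which about 6° was unwinding the bush. The hand sank 3.7 mm, close to the 3.75 mm of a quarter turn. Vertical force stayed within about 3 N wherever I read it, between moves.
- **Toggle:** I pushed the ball over with closed fingers until it stopped at about 7 N. The pictures show it moved 33 mm (top) and 31 mm (side), against about 31 mm of full travel.
- **Last checks:** The final side picture shows the other things where they were and the arm clear. The last force readings were near zero.
- **Not checked or disagreeing:**
  - The wheel's final height comes only from the hand's travel, because the pictures are too coarse for it.
  - The two cameras disagreed by several millimetres on the wheel and the ball at the assumed heights. The grip and the push were not affected.

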